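# Stopper the specimen pots

### The arm

A 6-joint arm with a two-finger parallel gripper is mounted at the origin on a cart in front of the work surface, level with it; the furniture and walls round the work are solid. World frame = base frame: x ahead of the robot, y to its left, z up, the work surface at z = 0. Lengths are in m, angles in degrees, forces in N, time in s.
With the tool pointing down it reaches from about 0.275 to 0.875 m from the base axis. Payload 12.5 kg.
Tool frame: the origin (TCP) lies midway between the tips of the shut fingers; the grasp point (between the pads) lies 19 mm behind it; z points along the fingers, y is the direction in which the jaws open and shut (so a half turn about z gives the same grasp; the last joint's range is limited). The gripper opens to 85 mm and grips with 20 to 120 N. Pads are 22 mm wide; open, the fingers measure 114 mm over their backs; the gripper's body (76 mm by 85 mm) begins 54 mm behind the grasp point. The pads swing forward as they close: fully open they stand 13 mm farther back than shut.
Start: joints at [69.179, 20.094, 94.641, -0, 65.266, -4.847], TCP at [0.151, 0.529, 0.231] pointing down, gripper open.
Joint ranges: [-157.81, 157.81], [-45, 120.19], [0.68, 151.7], [-89.99, 269.99], [4.06, 180], [-164.3, 164.3]. Speed limits (degrees/s): [127.2, 127.2, 159.86, 180, 180, 180].

### API

Orientations are given as [roll, pitch, yaw] about the fixed x, y, z axes, in that order (R = Rz(yaw) Ry(pitch) Rx(roll)).
In Python, from plant import monitor, capture, ctrl gives the robot as it stands. The module is installed in compiled form; this text tells all that it offers.
- The arm moves only by the tool servo_tool, never from a script. Its argument "steps" is a list of rows, each a list of 3 entries, a list of its own where there are three numbers: the shift along the tool's x, y, z in units of 30 mm (1.0 is 30 mm), then the turn, a rotation vector about the tool's x, y, z in units of 8 degrees (1.0 is 8 degrees), then the finger opening in mm, from 0 to 85.4. A call has 1 to 12 rows; each row is the pose to reach, as a shift and turn from the pose measured when the call began, along the tool's axes at that moment; what a row does not reach only later rows make up. A row lasts 1/10 s, in which the tool goes at most 50 mm and 8.59 degrees, less where a joint would pass 70% of its speed; a pose out of reach is approached as far as the arm can. A call with a gripper value outside its range is refused whole. The fingers move at their own pace and stop on an object; the grip force is fixed at half the most. Time passes only in rows, so rows that repeat a pose let the fingers close. It gives the time, the measured TCP pose, the force and the opening at its end, in the units of the state.
- monitor.get_state(): the state, without advancing time (a new reading comes with each control period).
- capture(name): name is "scene" or "top"; returns a dict with "image" (400x640x3 uint8, blue, green, red), "range_z" (400x640 float32, m along the optical axis (not along the pixel's ray), 0 where there is no reading), "fx", "fy", "cx", "cy" (pixels), "pose" (4x4, takes a point from camera to world coordinates). Camera axes: x right, y down, z forward; pixel columns grow to the right and rows downward; lengths in m; the calibration is good to about 2 mm. A picture is of the moment at which its call begins.
- ctrl.hand_in(): hands the job in, once; it reports no verdict.
The state is a dict: "clock": time; "q": joint angles; "joint_velocities": joint speeds; "joint_efforts": joint torques, N m; "ee_pos": TCP position; "tcp_rot": TCP orientation; "ft_force": force on the tool from outside, world axes, zero at the start; "moment": the same for the moment, N m; "grip_width": finger opening in m.
Only numpy, scipy, OpenCV 4.12 (cv2) and the standard library are available. Lean on these libraries where they do the work, as an engineer would, in place of code of your own. Each camera call takes 0.05 s, during which the arm holds its last target. There are 200 camera calls.

### The job

Close the three open steel pots on the bench: put each of the three plain black rubber stoppers into the pot of its own size (small, medium, large), fully home with its head lying flat on the rim. Leave the stopper with the brass tube in it and the crucible alone, and leave the pots standing where they are.

Things in the scene. Friction and masses are not known exactly. Their poses are not given: they have to be found in the camera images.
- stopper_small: the small solid black rubber stopper, loose, standing on its narrow end: a cylindrical head 34 mm across and 16 mm tall on top of a tapered nose 12 mm tall (20 mm across under the head, 14 mm at the tip); 28 mm tall in all. Plain top, no tube. Origin: centre of the underside of the nose; z up along its axis. Grip it by the sides of the head.
- pot_small: the small open steel specimen pot, loose, standing: a straight round tube 28 mm outside, round mouth 24 mm across, rim 50 mm above the bench, on a flat round dark foot 50 mm across and 6 mm thick. Inside it is hollow down to about 10 mm above the bench. Origin: centre of its underside; z up along its axis. The small stopper's head overhangs its tube by 3 mm all round when seated; then the stopper's origin is 38 mm above the pot's.
- stopper_medium: the medium solid black rubber stopper, loose, standing on its narrow end: a cylindrical head 48 mm across and 16 mm tall on top of a tapered nose 14 mm tall (32 mm across under the head, 24 mm at the tip); 30 mm tall in all. Plain top, no tube. Origin: centre of the underside of the nose; z up along its axis. Grip it by the sides of the head.
- pot_medium: the medium open steel specimen pot, loose, standing: a straight round tube 41 mm outside, round mouth 36 mm across, rim 60 mm above the bench, on a flat round dark foot 60 mm across and 6 mm thick. Inside it is hollow down to about 10 mm above the bench. Origin: centre of its underside; z up along its axis. The medium stopper's head overhangs its tube by 3.5 mm all round when seated; then the stopper's origin is 46 mm above the pot's.
- stopper_large: the large solid black rubber stopper, loose, standing on its narrow end: a cylindrical head 62 mm across and 16 mm tall on top of a tapered nose 14 mm tall (45 mm across under the head, 36 mm at the tip); 30 mm tall in all. Plain top, no tube. Origin: centre of the underside of the nose; z up along its axis. Grip it by the sides of the head.
- pot_large: the large open steel specimen pot, loose, standing: a straight round tube 54 mm outside, round mouth 49 mm across, rim 70 mm above the bench, on a flat round dark foot 70 mm across and 6 mm thick. Inside it is hollow down to about 10 mm above the bench. Origin: centre of its underside; z up along its axis. The large stopper's head overhangs its tube by 4 mm all round when seated; then the stopper's origin is 56 mm above the pot's.
- stopper_tubed: a black rubber stopper of the same shape and size as the medium one (head 48 mm across, 30 mm tall), but with a thin brass tube, 10 mm across, standing 34 mm up out of its top. Not to be used. Origin: centre of its underside; z up.
- crucible: a glazed pale crucible, 50 mm across, 42 mm tall, a bystander behind the work. Origin: centre of its underside; z up.
Things that resemble listed ones, but are neither listed nor needed, are in the scene too. Leave any blue or purple look-alike of the stopper_small alone.

How it is judged:
By the outcome, as a careful person would: the job done as asked, in the order asked, and still so for the second after the job is handed in, with the robot touching nothing.
It also fails if it takes over 72 s, if anything falls off the work surface, if the arm or the gripper's body presses on something with over 40 N, if the wrist force passes 120 N, or if a joint passes its speed limit or range.

## Working session

There is one attempt and no reset: what is moved stays moved. The work goes in short steps, Python scripts to look and compute and a tool call to move; the robot and the scene stay as the last step left them, time stands still between calls to the robot, and variables do not carry over. Pictures are saved under pics/ and viewed, about 12 in all and at most 16, crops included, and the job is handed in when it is done.

Besides the shell and the picture viewer there is one more tool, called after ">>>" as name(argument=value, ...) on one line, values as JSON. servo_tool: Moves the arm, as the interface text tells. Its arguments: {"type":"object","properties":{"steps":{"type":"array","items":{"type":"array"}}},"required":["steps"]}

```bash
mkdir -p pics && cat > h.py <<'E'
import numpy as np, cv2
from plant import monitor, capture, ctrl
def save(c,n,crop=None,s=1):
    im=c["image"]
    if crop: im=im[crop[1]:crop[3],crop[0]:crop[2]]
    cv2.imwrite("pics/"+n,cv2.resize(im,None,fx=s,fy=s,interpolation=cv2.INTER_CUBIC))
def ray(c,u,v,z):
    P=c["pose"];d=P[:3,:3]@np.array([(u-c["cx"])/c["fx"],(v-c["cy"])/c["fy"],1.]);o=P[:3,3]
    return o+d*(z-o[2])/d[2]
def cloud(c):
    v,u=np.mgrid[0:400,0:640];z=c["range_z"].astype(float)
    p=np.stack([(u-c["cx"])/c["fx"]*z,(v-c["cy"])/c["fy"]*z,z],-1)@c["pose"][:3,:3].T+c["pose"][:3,3]
    p[z==0]=np.nan
    return p
def proj(c,p):
    q=c["pose"][:3,:3].T@(np.array(p)-c["pose"][:3,3]);return q[0]/q[2]*c["fx"]+c["cx"],q[1]/q[2]*c["fy"]+c["cy"]
E
python3 - <<'E'
from h import *
for n in("top","scene"):
    c=capture(n);save(c,n+"1.png",s=1.25);print(n,c["pose"].round(3).tolist(),c["fx"],c["cx"],c["cy"])
    np.savez(n+"1.npz",**c)
s=monitor.get_state();print({k:np.round(v,3).tolist() for k,v in s.items()})
E
```

```text
top [[-0.002, -0.999, 0.046, 0.467], [-1.0, 0.003, 0.021, -0.008], [-0.021, -0.046, -0.999, 0.911], [0.0, 0.0, 0.0, 1.0]] 364.09856882581613 316.8297617292119 199.4756338694401
scene [[0.906, -0.205, 0.37, 0.14], [-0.423, -0.445, 0.789, -0.81], [0.003, -0.872, -0.49, 0.555], [0.0, 0.0, 0.0, 1.0]] 440.17904656532346 323.5350958879964 193.17998845661475
{'clock': 0.1, 'q': [69.18, 20.122, 94.672, 0.002, 65.264, -4.847], 'joint_velocities': [0.041, -0.099, -0.065, 0.053, -0.001, 0.067], 'joint_efforts': [0.0, -50.683, -29.188, -0.0, 0.003, 0.0], 'ee_pos': [0.151, 0.529, 0.231], 'tcp_rot': [-179.943, -0.006, 164.027], 'ft_force': [0.691, 0.434, -0.162], 'moment': [0.012, -0.011, 0.002], 'grip_width': 0.085}
```

View pics/top1.png

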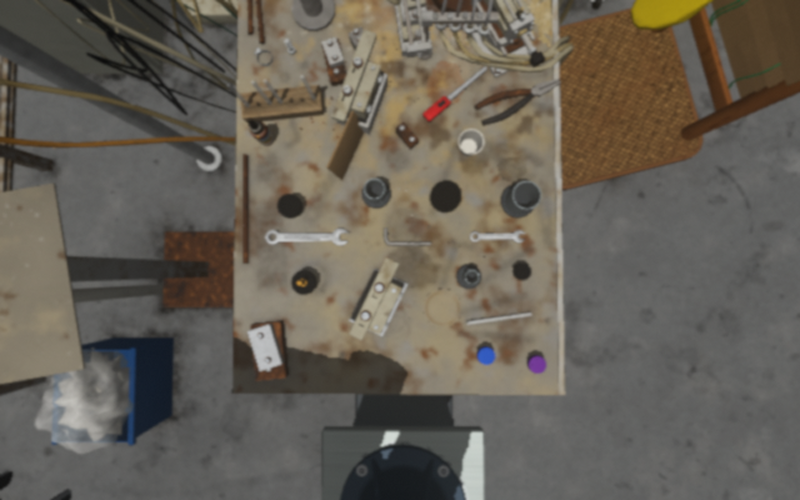

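View pics/scene1.png

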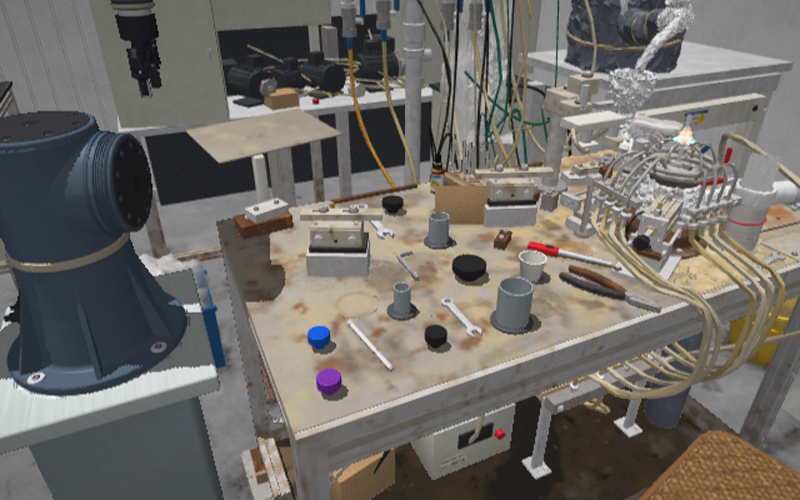

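Top view (800-px scale): the solid stoppers are small (522,270), medium (291,205) and large (446,196). The pots are small (469,275), medium (376,191) and large (521,197). The other black stopper at (305,281) shows brass, so it is the tubed one, and blue (486,355) and purple (537,363) are look-alikes. I'll measure these and confirm them in a crop.

```bash
cat > m.py <<'E'
from h import *
O={"sS":((522,270),.028,.034),"sM":((291,205),.030,.048),"sL":((446,196),.030,.062),"tub":((305,281),.030,.048),
"pS":((469,275),.05,.028),"pM":((376,191),.06,.041),"pL":((521,197),.07,.054)}
def circ(p):
    A=np.c_[2*p,np.ones(len(p))];s=np.linalg.lstsq(A,(p**2).sum(1),rcond=None)[0];return s[:2],np.sqrt(s[2]+s[:2]@s[:2])
def meas(T,S,names=O,around=None):
    ct,cs=cloud(T),cloud(S)
    for k in names:
        (u,v),h,d=O[k]; g=ray(T,u/1.25,v/1.25,h)[:2] if around is None else np.array(around[k])
        for nm,c,C in(("top",ct,T),("scene",cs,S)):
            m=(np.hypot(c[...,0]-g[0],c[...,1]-g[1])<d/2+.015)&(abs(c[...,2]-h)<.006)
            p=c[m]
            if len(p)<8: print(k,nm,len(p));continue
            (x,y),r=cv2.minEnclosingCircle((p[:,:2]*1000).astype(np.float32))
            print(k,nm,len(p),"guess",g.round(3),"z",np.median(p[:,2]).round(4),"minencl mm",np.round([x,y,2*r],1))
        # colour blob in top image
        if k[0] in"st":
            g8=cv2.GaussianBlur(T["image"],(3,3),0).max(2);M=(g8<55).astype(np.uint8)
            n,L,st,ce=cv2.connectedComponentsWithStats(M);a,b=[int(round(t)) for t in proj(T,[*g,h])];l=L[b,a]
            print("   blob",l,st[l].tolist(),"->",(ray(T,*ce[l],h)[:2]*1000).round(1))
if __name__=="__main__":
    T=dict(np.load("top1.npz"));S=dict(np.load("scene1.npz"))
    meas(T,S)
    a=cv2.resize(T["image"][135:245,210:450],None,fx=3,fy=3,interpolation=cv2.INTER_CUBIC)
    cv2.imwrite("pics/crop1.png",a)
E
python3 m.py
```

```text
sS top 160 guess [ 0.466 -0.233] z 0.0278 minencl mm [ 465.2 -232.2   34.1]
sS scene 199 guess [ 0.466 -0.233] z 0.0287 minencl mm [ 462.2 -235.1   35.7]
   blob 43 [412, 210, 12, 13, 123] -> [ 466.1 -231.4]
sM top 297 guess [0.594 0.216] z 0.0297 minencl mm [594.5 221.4  47.8]
sM scene 124 guess [0.594 0.216] z 0.0302 minencl mm [591.7 218.   49.5]
   blob 40 [223, 156, 20, 17, 266] -> [594.3 217.2]
sL top 499 guess [ 0.611 -0.087] z 0.0302 minencl mm [611.1 -84.9  61.8]
sL scene 355 guess [ 0.611 -0.087] z 0.0306 minencl mm [609.3 -86.4  65.6]
   blob 36 [345, 145, 23, 24, 411] -> [610.9 -85.7]
tub top 282 guess [0.446 0.187] z 0.0296 minencl mm [444.2 192.3  47.6]
tub scene 0
   blob 0 [0, 0, 640, 400, 240026] -> [510.7 -17.5]
pS top 34 guess [ 0.457 -0.128] z 0.0488 minencl mm [ 454.9 -131.9   27.9]
pS scene 88 guess [ 0.457 -0.128] z 0.048 minencl mm [ 453.  -133.6   30.1]
pM top 63 guess [0.616 0.047] z 0.0592 minencl mm [621.1  52.   40.6]
pM scene 94 guess [0.616 0.047] z 0.0577 minencl mm [618.   51.   46.8]
pL top 105 guess [ 0.601 -0.222] z 0.0689 minencl mm [ 606.1 -231.    54.2]
pL scene 198 guess [ 0.601 -0.222] z 0.0683 minencl mm [ 603.4 -233.3   56.6]
```

View pics/crop1.png

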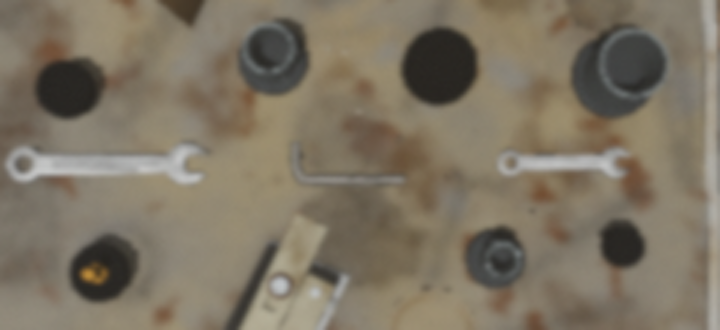

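The crop shows three plain stoppers at (68,88), (440,66) and (622,243), and brass on the one at (100,268). The measured diameters are 34.1, 47.8, 61.8, 27.9, 40.6 and 54.2 mm, which all match, and so do the heights. First I move to above the small stopper, turning to yaw 180 so the tool axes line up with the world.

>>> servo_tool(steps=[[[-17, -21.6, 2.4], [0, 0, -2], 60], [[-17, -21.6, 2.4], [0, 0, -2], 60], [[-17, -21.6, 2.4], [0, 0, -2], 60], [[-17, -21.6, 2.4], [0, 0, -2], 60], [[-17, -21.6, 2.4], [0, 0, -2], 60], [[-17, -21.6, 2.4], [0, 0, -2], 60], [[-17, -21.6, 2.4], [0, 0, -2], 60], [[-17, -21.6, 2.4], [0, 0, -2], 60], [[-17, -21.6, 2.4], [0, 0, -2], 60], [[-17, -21.6, 2.4], [0, 0, -2], 60], [[-17, -21.6, 2.4], [0, 0, -2], 60], [[-17, -21.6, 2.4], [0, 0, -2], 60]])

```text
clock: 1.3
ee_pos: [0.3776, -0.0268, 0.1791]
tcp_rot: [-179.9, 0.0, -180.0]
ft_force: [0.3, 1.6, -0.0]
grip_width: 0.0604
```

>>> servo_tool(steps=[[[-2.88, -6.9, 1], [0, 0, 0], 60], [[-2.88, -6.9, 1], [0, 0, 0], 60], [[-2.88, -6.9, 1], [0, 0, 0], 60], [[-2.88, -6.9, 1], [0, 0, 0], 60], [[-2.88, -6.9, 1], [0, 0, 0], 60], [[-2.88, -6.9, 1], [0, 0, 0], 60], [[-2.88, -6.9, 2.5], [0, 0, 0], 60], [[-2.88, -6.9, 4], [0, 0, 0], 60], [[-2.88, -6.9, 4], [0, 0, 0], 60], [[-2.88, -6.9, 4], [0, 0, 0], 60]])

```text
clock: 2.3
ee_pos: [0.4639, -0.2335, 0.06]
tcp_rot: [-180.0, -0.1, -180.0]
ft_force: [1.4, 0.1, 0.4]
grip_width: 0.0598
```

```bash
python3 - <<'E'
from h import *
c=capture("scene");u,v=proj(c,[.464,-.18,.03]);u,v=int(u),int(v);print(u,v)
save(c,"s2.png",(u-80,v-70,u+80,v+50),5)
s=monitor.get_state();print(s["ee_pos"],s["tcp_rot"],s["ft_force"])
E
```

```text
336 248
[ 0.4646685  -0.23401572  0.06111784] [-1.79898473e+02  7.73565941e-02 -1.79975246e+02] [-0.14891476 -0.45406388  0.61708342]
```

View pics/s2.png

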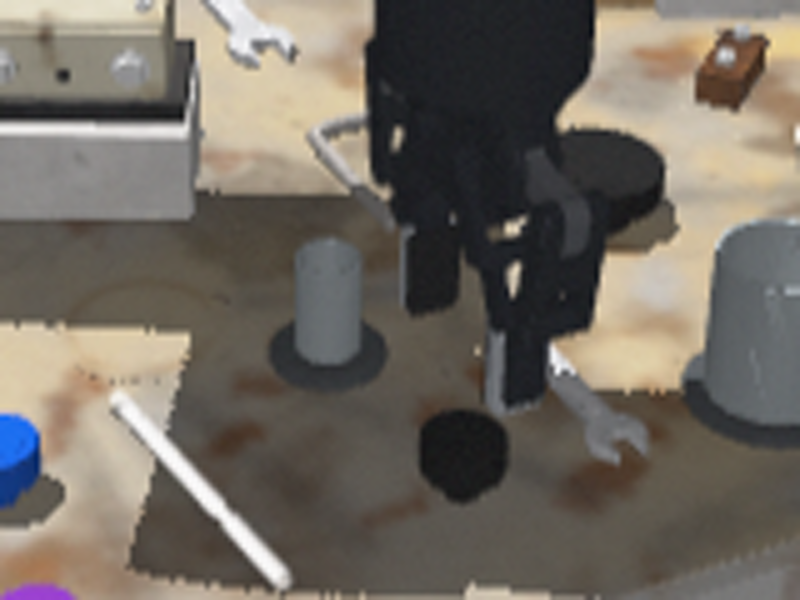

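The open jaws stand above the small stopper, which is at about (463,450) with the pot to its left at (328,300). Next I descend and close.

>>> servo_tool(steps=[[[0, 0, 1], [0, 0, 0], 60], [[0, 0, 1.8], [0, 0, 0], 60], [[0, 0, 1.8], [0, 0, 0], 60], [[0, 0, 1.8], [0, 0, 0], 30], [[0, 0, 1.8], [0, 0, 0], 20], [[0, 0, 1.8], [0, 0, 0], 20], [[0, 0, 1.8], [0, 0, 0], 20], [[0, 0, 1.8], [0, 0, 0], 20]])

```text
clock: 3.15
ee_pos: [0.466, -0.2347, 0.0095]
tcp_rot: [-179.8, 0.2, -180.0]
ft_force: [-0.8, 2.3, 10.7]
grip_width: 0.032
```

>>> servo_tool(steps=[[[0, 0, -0.5], [0, 0, 0], 20], [[0, 0, -2], [0, 0, 0], 20], [[0, 0, -3.5], [0, 0, 0], 20], [[0, 0, -3.5], [0, 0, 0], 20], [[0.3, 3.35, -3.5], [0, 0, 0], 20], [[0.3, 3.35, -3.5], [0, 0, 0], 20], [[0.3, 3.35, -3], [0, 0, 0], 20], [[0.3, 3.35, -3], [0, 0, 0], 20], [[0.3, 3.35, -3], [0, 0, 0], 20]])

```text
clock: 4.05
ee_pos: [0.4569, -0.1344, 0.0999]
tcp_rot: [-179.8, 0.3, -180.0]
ft_force: [0.7, 0.1, 0.2]
grip_width: 0.032
```

```bash
python3 - <<'E'
from h import *
s=monitor.get_state();print(s["ee_pos"],s["tcp_rot"],s["ft_force"],s["grip_width"])
c=capture("scene");t=capture("top");u,v=proj(c,[.455,-.132,.08]);u,v=int(u),int(v);print(u,v)
save(c,"s3.png",(u-65,v-60,u+65,v+60),5)
np.savez("scene3.npz",**c)
E
```

```text
[ 0.45690253 -0.1343919   0.09994187] [-179.77452044    0.29431259 -179.9798249 ] [0.70211865 0.13755873 0.2068486 ] 0.03199717165926765
322 216
```

View pics/s3.png

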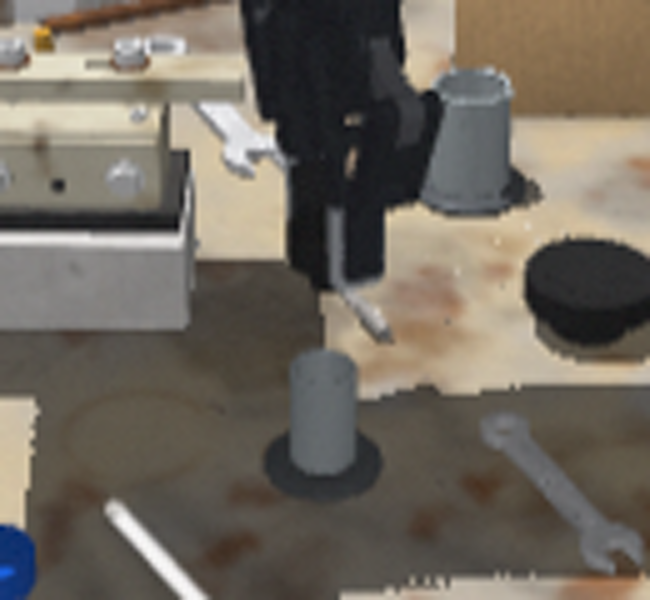

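The stopper isn't visible below the fingers at (335,280). I'll check its old place from above and brighten the dark areas.

```bash
python3 - <<'E'
from h import *
c=dict(np.load("scene3.npz"));t=capture("top")
f=lambda im:(255*(im/255.)**.5).astype(np.uint8)
u,v=map(int,proj(c,[.457,-.134,.10]));a=f(c["image"][v-30:v+30,u-30:u+30]);a=cv2.resize(a,(390,390),interpolation=cv2.INTER_CUBIC)
u,v=map(int,proj(t,[.46,-.19,.03]));b=f(t["image"][v-40:v+40,u-40:u+40]);b=cv2.resize(b,(390,390),interpolation=cv2.INTER_CUBIC)
cv2.imwrite("pics/c4.png",np.hstack([a,b]))
p=cloud(c);m=(np.hypot(p[...,0]-.457,p[...,1]+.134)<.04)&(p[...,2]>.08)&(p[...,2]<.13)
q=p[m];print(len(q),np.nanmin(q,0),np.nanmax(q,0))
E
```

```text
295 [ 0.43644772 -0.1669079   0.09281781] [ 0.46663501 -0.11167217  0.12992972]
```

View pics/c4.png

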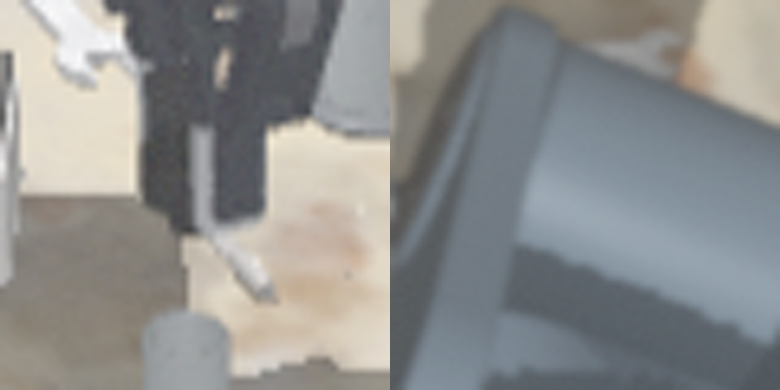

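The bare bench at the old place and cloud points 7 mm below the TCP show that the stopper is held, hidden by the near finger. In the scene-camera frame its x lies within 1 mm of the pot's. I'll lower it gently.

>>> servo_tool(steps=[[[0, 0.05, 0.8], [0, 0, 0], 20], [[0, 0.05, 1.1], [0, 0, 0], 20], [[0, 0.05, 1.3], [0, 0, 0], 20], [[0, 0.05, 1.5], [0, 0, 0], 20], [[0, 0.05, 1.6], [0, 0, 0], 20], [[0, 0.05, 1.6], [0, 0, 0], 20]])

```text
clock: 4.8
ee_pos: [0.4571, -0.1335, 0.0517]
tcp_rot: [-179.8, 0.3, 180.0]
ft_force: [-1.2, 0.7, 0.6]
grip_width: 0.0316
```

>>> servo_tool(steps=[[[0, 0, 0.07], [0, 0, 0], 20], [[0, 0, 0.12], [0, 0, 0], 20], [[0, 0, 0.12], [0, 0, 0], 20], [[0, 0, 0.12], [0, 0, 0], 20]])

```text
clock: 5.2
ee_pos: [0.4572, -0.1335, 0.0482]
tcp_rot: [-179.8, 0.3, 180.0]
ft_force: [-0.5, 0.7, -0.5]
grip_width: 0.0319
```

>>> servo_tool(steps=[[[0, 0, 0.03], [0, 0, 0], 20], [[0, 0, 0.03], [0, 0, 0], 20], [[0, 0, 0.03], [0, 0, 0], 38], [[0, 0, 0.03], [0, 0, 0], 46], [[0, 0, 0], [0, 0, 0], 50], [[0, 0, -0.5], [0, 0, 0], 55], [[0, 0, -2], [0, 0, 0], 60], [[0, 0, -3.2], [0, 0, 0], 60], [[-1, 4, -3.2], [0, 0, 0], 60], [[-3, 8, -3.2], [0, 0, 0], 60], [[-4.6, 11.7, -3.2], [0, 0, 0], 60], [[-4.6, 11.7, -3.2], [0, 0, 0], 62]])

```text
clock: 6.4
ee_pos: [0.5268, 0.0558, 0.1441]
tcp_rot: [-179.8, 0.3, 179.9]
ft_force: [1.1, -0.3, 1.0]
grip_width: 0.0618
```

```bash
python3 - <<'E'
from h import *
s=monitor.get_state();print(s["ee_pos"],s["ft_force"])
c=capture("scene");u,v=map(int,proj(c,[.455,-.132,.05]));save(c,"s5.png",(u-40,v-35,u+40,v+35),6)
p=cloud(c);d=np.hypot(p[...,0]-.453,p[...,1]+.134)
m=(d<.03)&(p[...,2]>.06)&(p[...,2]<.09);q=p[m];print(len(q),cv2.minEnclosingCircle((q[q[:,2]>.062,:2]*1000).astype(np.float32)),np.percentile(q[:,2],[5,50,95]))
t=q[q[:,2]>.0645-.004];A=np.c_[t[:,:2],np.ones(len(t))];print(np.linalg.lstsq(A,t[:,2],rcond=None)[0])
E
```

```text
[0.5267925  0.0558184  0.14405319] [ 1.07367207 -0.25796424  0.95397648]
161 ((452.9143981933594, -133.33534240722656), 18.466951370239258) [0.06138906 0.06670235 0.06820849]
[0.04649704 0.07383992 0.0551744 ]
```

View pics/s5.png

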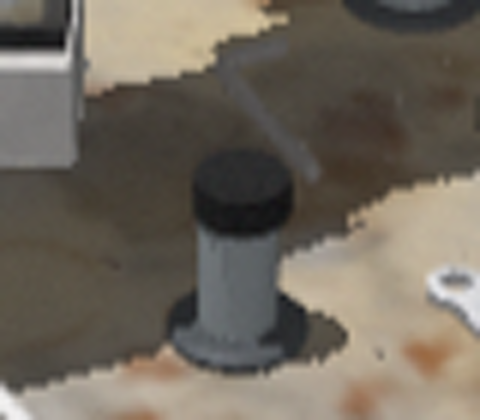

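The small stopper sits flat: its top is at about 67 mm, against 66 mm expected, and its head covers the rim evenly. Medium next.

>>> servo_tool(steps=[[[-2.27, 5.47, 0], [0, 0, 0], 70], [[-2.27, 5.47, 0], [0, 0, 0], 70], [[-2.27, 5.47, 0], [0, 0, 0], 70], [[-2.27, 5.47, 0], [0, 0, 0], 70], [[-2.27, 5.47, 1.5], [0, 0, 0], 70], [[-2.27, 5.47, 2.8], [0, 0, 0], 70], [[-2.27, 5.47, 3.8], [0, 0, 0], 70], [[-2.27, 5.47, 4.3], [0, 0, 0], 70], [[-2.27, 5.47, 4.55], [0, 0, 0], 70], [[-2.27, 5.47, 4.55], [0, 0, 0], 70], [[-2.27, 5.47, 4.55], [0, 0, 0], 70]])

```text
clock: 7.55
ee_pos: [0.5987, 0.2254, 0.0094]
tcp_rot: [-179.9, 0.6, -179.9]
ft_force: [0.3, 0.8, 0.3]
grip_width: 0.0704
```

>>> servo_tool(steps=[[[0, 0, 0], [0, 0, 0], 45], [[0, 0, 0], [0, 0, 0], 34], [[0, 0, 0], [0, 0, 0], 34], [[0, 0, 0], [0, 0, 0], 34], [[0, 0, 0], [0, 0, 0], 34]])

```text
clock: 8.05
ee_pos: [0.5996, 0.2256, 0.0114]
tcp_rot: [-179.9, 0.7, -179.9]
ft_force: [-1.8, -0.6, 8.9]
grip_width: 0.046
```

>>> servo_tool(steps=[[[0, 0, -0.5], [0, 0, 0], 34], [[0, 0, -2], [0, 0, 0], 34], [[0, 0, -3.5], [0, 0, 0], 34], [[0, 0, -3.5], [0, 0, 0], 34], [[-0.4, -2.5, -3.5], [0, 0, 0], 34], [[-0.88, -4, -3.5], [0, 0, 0], 34], [[-0.88, -5.2, -3.5], [0, 0, 0], 34], [[-0.88, -5.8, -3.5], [0, 0, 0], 34], [[-0.88, -5.8, -3.2], [0, 0, 0], 34], [[-0.88, -5.8, -3], [0, 0, 0], 34], [[-0.88, -5.8, -3], [0, 0, 0], 34]])

```text
clock: 9.15
ee_pos: [0.6246, 0.0528, 0.1009]
tcp_rot: [-180.0, 0.6, -179.9]
ft_force: [-0.3, 0.2, -0.4]
grip_width: 0.0456
```

```bash
python3 - <<'E'
from h import *
s=monitor.get_state();print(s["ee_pos"],s["ft_force"],s["tcp_rot"])
c=capture("scene");u,v=map(int,proj(c,[.62,.051,.08]));save(c,"s6.png",(u-50,v-50,u+50,v+40),6)
np.savez("scene6.npz",**c)
p=cloud(c);d=np.hypot(p[...,0]-.62,p[...,1]-.051)
for a,b in((.09,.102),(.105,.118)):
    q=p[(d<.04)&(p[...,2]>a)&(p[...,2]<b)];print(len(q),q.min(0),q.max(0))
E
```

```text
[0.62456747 0.05282402 0.10094693] [-0.29219548  0.18568769 -0.35752231] [-179.95722279    0.60327059 -179.85317247]
29 [0.60308774 0.03586236 0.09054279] [0.6234395  0.05411287 0.10030877]
100 [0.5919459  0.01456113 0.10531463] [0.63586834 0.08135775 0.11767872]
```

View pics/s6.png

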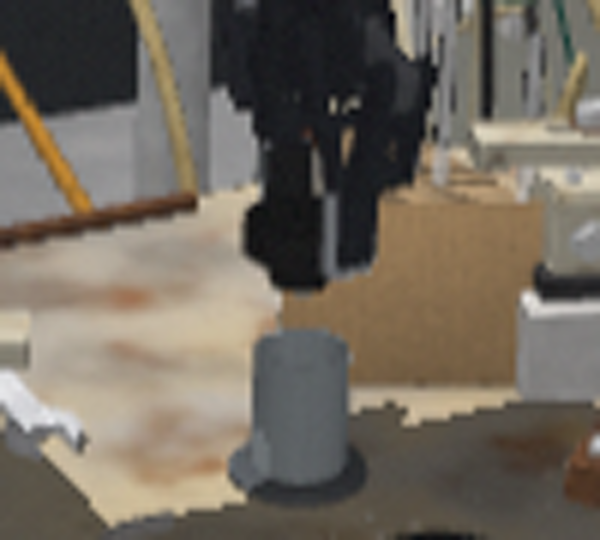

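The medium stopper is held over its pot, with its head at (290,235) and the pot mouth at (300,345). The needed correction is about 1.5 mm in x and y.

>>> servo_tool(steps=[[[-0.05, -0.05, 0.3], [0, 0, 0], 34], [[-0.05, -0.05, 0.7], [0, 0, 0], 34], [[-0.05, -0.05, 0.95], [0, 0, 0], 34], [[-0.05, -0.05, 1.15], [0, 0, 0], 34], [[-0.05, -0.05, 1.3], [0, 0, 0], 34], [[-0.05, -0.05, 1.3], [0, 0, 0], 34]])

```text
clock: 9.8
ee_pos: [0.6265, 0.0514, 0.0617]
tcp_rot: [-180.0, 0.6, -179.8]
ft_force: [-0.6, 0.2, -0.6]
grip_width: 0.0459
```

>>> servo_tool(steps=[[[0, 0, 0.07], [0, 0, 0], 34], [[0, 0, 0.12], [0, 0, 0], 34], [[0, 0, 0.12], [0, 0, 0], 34], [[0, 0, 0.12], [0, 0, 0], 34]])

```text
clock: 10.2
ee_pos: [0.6266, 0.0514, 0.0583]
tcp_rot: [-180.0, 0.6, -179.8]
ft_force: [0.2, 0.1, -0.6]
grip_width: 0.0459
```

>>> servo_tool(steps=[[[0, 0, 0.02], [0, 0, 0], 34], [[0, 0, 0.02], [0, 0, 0], 50], [[0, 0, 0.02], [0, 0, 0], 60], [[0, 0, 0.02], [0, 0, 0], 64], [[0, 0, -0.5], [0, 0, 0], 68], [[0, 0, -2], [0, 0, 0], 75], [[0, 0, -3], [0, 0, 0], 80], [[0, 0, -3], [0, 0, 0], 80], [[0.3, -2, -3], [0, 0, 0], 80], [[0.49, -4.57, -3], [0, 0, 0], 80], [[0.49, -4.57, -3], [0, 0, 0], 80], [[0.49, -4.57, -3], [0, 0, 0], 80]])

```text
clock: 11.4
ee_pos: [0.6109, -0.0898, 0.1487]
tcp_rot: [-179.9, 0.6, 179.9]
ft_force: [0.7, 0.5, 0.1]
grip_width: 0.08
```

```bash
python3 - <<'E'
from h import *
s=monitor.get_state();print(s["ee_pos"],s["tcp_rot"])
c=capture("scene");u,v=map(int,proj(c,[.62,.051,.05]));save(c,"s7.png",(u-45,v-40,u+95,v+60),5)
p=cloud(c);d=np.hypot(p[...,0]-.62,p[...,1]-.051)
q=p[(d<.03)&(p[...,2]>.071)&(p[...,2]<.1)];print(len(q),cv2.minEnclosingCircle((q[:,:2]*1000).astype(np.float32)),np.percentile(q[:,2],[5,50,95]))
E
```

```text
[ 0.61085973 -0.08978008  0.14869389] [-179.91049666    0.61187448  179.939365  ]
156 ((617.9498901367188, 49.76985168457031), 24.74325180053711) [0.07271902 0.07659429 0.07831943]
```

View pics/s7.png

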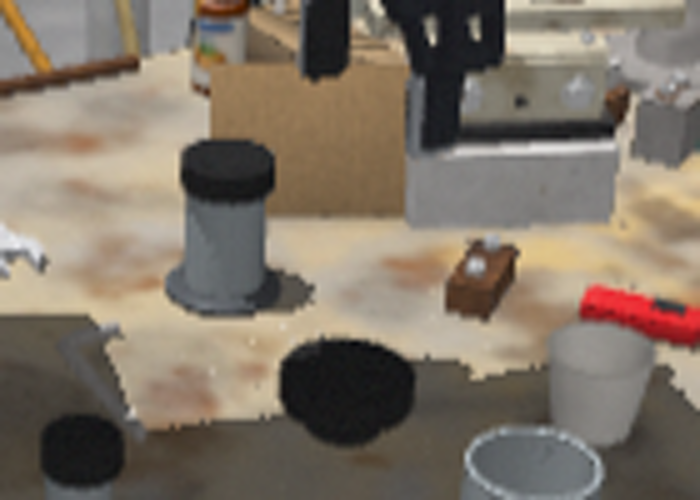

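Medium is seated too, with its top at 76.6 mm against 76 mm expected. Large next.

>>> servo_tool(steps=[[[0.02, 0.14, 1], [0, 0, 0], 80], [[0.02, 0.14, 2.5], [0, 0, 0], 80], [[0.02, 0.14, 3.7], [0, 0, 0], 80], [[0.02, 0.14, 4.4], [0, 0, 0], 80], [[0.02, 0.14, 4.75], [0, 0, 0], 80], [[0.02, 0.14, 4.75], [0, 0, 0], 80], [[0.02, 0.14, 4.75], [0, 0, 0], 80]])

```text
clock: 12.15
ee_pos: [0.6127, -0.0833, 0.0073]
tcp_rot: [-179.9, 0.7, -180.0]
ft_force: [0.5, 0.2, 1.1]
grip_width: 0.0801
```

>>> servo_tool(steps=[[[0, 0, 0], [0, 0, 0], 62], [[0, 0, 0], [0, 0, 0], 48], [[0, 0, 0], [0, 0, 0], 48], [[0, 0, 0], [0, 0, 0], 48], [[0, 0, 0], [0, 0, 0], 48]])

```text
clock: 12.65
ee_pos: [0.6137, -0.0833, 0.0095]
tcp_rot: [-179.9, 0.8, -180.0]
ft_force: [-2.3, 0.9, 11.4]
grip_width: 0.0603
```

>>> servo_tool(steps=[[[0, 0, -0.5], [0, 0, 0], 48], [[0, 0, -2], [0, 0, 0], 48], [[0, 0, -3.6], [0, 0, 0], 48], [[0, 0, -3.6], [0, 0, 0], 48], [[0.1, -2, -3.6], [0, 0, 0], 48], [[0.18, -3.7, -3.6], [0, 0, 0], 48], [[0.18, -4.6, -3.6], [0, 0, 0], 48], [[0.18, -4.95, -3.6], [0, 0, 0], 48], [[0.18, -4.95, -3.3], [0, 0, 0], 48], [[0.18, -4.95, -3.2], [0, 0, 0], 48], [[0.18, -4.95, -3.2], [0, 0, 0], 48]])

```text
clock: 13.75
ee_pos: [0.6067, -0.23, 0.1048]
tcp_rot: [-180.0, 0.8, -179.9]
ft_force: [-0.0, -0.3, -0.6]
grip_width: 0.0594
```

```bash
python3 - <<'E'
from h import *
s=monitor.get_state();print(s["ee_pos"],s["ft_force"],s["tcp_rot"])
c=capture("scene");u,v=map(int,proj(c,[.605,-.232,.08]));save(c,"s8.png",(u-50,v-50,u+50,v+50),6)
p=cloud(c);d=np.hypot(p[...,0]-.605,p[...,1]+.232)
for a,b in((.095,.108),(.114,.126)):
    q=p[(d<.045)&(p[...,2]>a)&(p[...,2]<b)];print(len(q),q.min(0),q.max(0))
E
```

```text
[ 0.6066793  -0.23000049  0.10480013] [-0.01941169 -0.28228529 -0.57466465] [-179.96293114    0.75190447 -179.90040781]
44 [ 0.58297954 -0.2510756   0.09538139] [ 0.61005013 -0.22822766  0.10377203]
330 [ 0.57058671 -0.27500392  0.11402358] [ 0.62930512 -0.19194729  0.12599476]
```

View pics/s8.png

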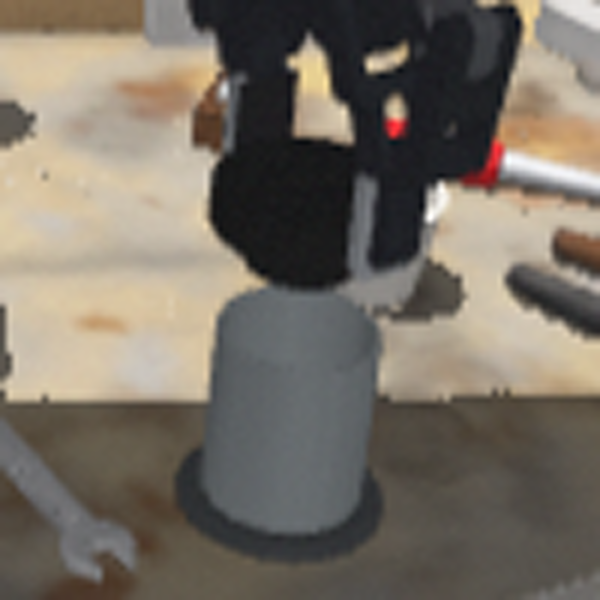

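The large stopper hovers over its pot, with its head at (285,210) and the pot mouth at (297,330). The needed correction is about 2 mm.

>>> servo_tool(steps=[[[-0.05, -0.07, 0.3], [0, 0, 0], 48], [[-0.05, -0.07, 0.6], [0, 0, 0], 48], [[-0.05, -0.07, 0.85], [0, 0, 0], 48], [[-0.05, -0.07, 1.05], [0, 0, 0], 48], [[-0.05, -0.07, 1.15], [0, 0, 0], 48], [[-0.05, -0.07, 1.15], [0, 0, 0], 48]])

```text
clock: 14.4
ee_pos: [0.6087, -0.2322, 0.0702]
tcp_rot: [-180.0, 0.7, -179.9]
ft_force: [0.8, 0.7, -0.1]
grip_width: 0.0599
```

>>> servo_tool(steps=[[[0, 0, 0.08], [0, 0, 0], 48], [[0, 0, 0.12], [0, 0, 0], 48], [[0, 0, 0.12], [0, 0, 0], 48], [[0, 0, 0.12], [0, 0, 0], 48]])

```text
clock: 14.8
ee_pos: [0.6088, -0.2323, 0.0668]
tcp_rot: [-180.0, 0.8, -179.9]
ft_force: [-0.2, -0.5, -0.7]
grip_width: 0.06
```

>>> servo_tool(steps=[[[0, 0, 0.02], [0, 0, 0], 48], [[0, 0, 0.02], [0, 0, 0], 64], [[0, 0, 0.02], [0, 0, 0], 74], [[0, 0, 0.02], [0, 0, 0], 80], [[0, 0, -0.5], [0, 0, 0], 82], [[0, 0, -2], [0, 0, 0], 82], [[0, 0, -3.5], [0, 0, 0], 82], [[0, 0, -5], [0, 0, 0], 82], [[0, 0, -5.5], [0, 0, 0], 82], [[0, 0, -6], [0, 0, 0], 82], [[0, 0, -6], [0, 0, 0], 82]])

```text
clock: 15.9
ee_pos: [0.6068, -0.2323, 0.2486]
tcp_rot: [-179.9, 0.9, -179.9]
ft_force: [1.0, 0.1, -0.2]
grip_width: 0.0819
```

```bash
python3 - <<'E'
from h import *
s=monitor.get_state();print(s["ee_pos"],s["ft_force"])
c=capture("scene");save(c,"s9.png",(230,120,460,290),3.4)
p=cloud(c)
for n,x,y,h in(("S",.453,-.134,.066),("M",.618,.051,.076),("L",.6035,-.233,.086)):
    q=p[(np.hypot(p[...,0]-x,p[...,1]-y)<.04)&(abs(p[...,2]-h)<.005)]
    print(n,len(q),np.median(q[:,2]),cv2.minEnclosingCircle((q[:,:2]*1000).astype(np.float32)))
    # pot foot centre
    q=p[(np.hypot(p[...,0]-x,p[...,1]-y)<.05)&(p[...,2]>.012)&(p[...,2]<h-.02)];print("  tube wall mean",q.mean(0).round(4))
E
```

```text
[ 0.60680983 -0.23232297  0.24860936] [ 1.03929461  0.06977935 -0.16618452]
S 153 0.06658833848109946 ((453.9402160644531, -133.85955810546875), 17.805767059326172)
  tube wall mean [ 0.4478 -0.1423  0.0292]
M 157 0.07659883446927884 ((617.9197998046875, 48.218650817871094), 25.01791000366211)
  tube wall mean [0.6115 0.0377 0.0342]
L 495 0.08665282543758107 ((604.9403076171875, -233.78955078125), 32.19125747680664)
  tube wall mean [ 0.5911 -0.2485  0.0391]
```

View pics/s9.png

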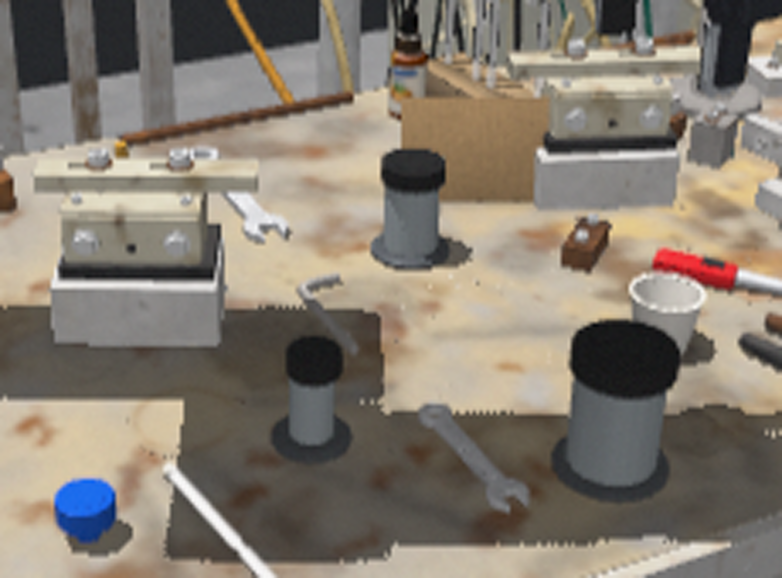

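All three pots are closed. The tops read 66.6, 76.6 and 86.7 mm against 66, 76 and 86 mm expected, a uniform camera bias of 0.6 mm. The arm is clear, so I'll hand in.

```bash
python3 -c "
from plant import ctrl;print(ctrl.hand_in())"
```

```text
the job is handed in; nothing more can be done
None
```

All three plain black stoppers are in the pots of their own size, and I handed the job in at about 16 s of the 72 s allowed. No wrist force reading taken at the end of a move passed about 12 N.

| Stopper | Measured top height | Expected when seated |
|---|---|---|
| Small | 66.6 mm | 66 mm |
| Medium | 76.6 mm | 76 mm |
| Large | 86.7 mm | 86 mm |

- **Seating:** each top reads about 0.6 mm high, which fits the scene camera's bias, and in the last picture the heads lie flat on the rims.
- **Pots:** the stopper heads now sit within about 3 mm of where I first measured the pots, so the pots have stayed in place to within that. I did not re-measure the feet exactly.
- **Left alone:** I never approached the tubed stopper, the crucible or the blue and purple look-alikes. The last picture shows the crucible and the blue look-alike standing. The tubed stopper and the purple look-alike were not checked again at the end.
- **Disagreements:** the two cameras differed by about 2 to 3 mm throughout, so I used their average and corrected over each pot. The gripper opening read about 2 mm under each stopper's head diameter while holding it.

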